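# Put the clean serving spoon away in the covered cutlery box

## Task

Put the blue-handled serving spoon from the drainer away: slide back the cover of the grey cutlery box, lay the spoon flat in the empty lane beside the fork, its handle at the same end as the fork's, and slide the cover fully home again. Lay it in gently: do not drop it or let it topple into the box. Leave the red turner, the fork and everything else on the counter where they are.

Things in the scene. Friction and masses are not known exactly. Their poses are not given: they have to be found in the camera images.
- cutlery_box: Grey cutlery box, fixed, 222 (x) x 184 (y) x 60 mm high; origin: centre of its underside. Its x points away from the robot (yaw within 0.2). Floor 4 thick; walls 6 thick: sides 60 high, front end (-x, near the robot) 57, far end 49. Inside x -105..105. A divider 4 thick, 42 high, at y -8 parts a wide empty spoon lane (y -6..86) from a fork lane (y -86..-10).
- spoon_lane (a point): Middle of the spoon lane's floor (x 0, y 40, z 4 mm in the box frame; its axes are the box's). The box may stand at the robot's left or right, the drainer on the other side.
- cover (a joint): Slide of the box's cover in m: 0 = home against the front end wall, box shut; grows as the cover slides towards box +x (away from the robot) out over the far end, to a stop at 0.190, where it still covers the far 20 mm inside. Blue-grey flat cover 215 x 170 x 5 mm, top face 55 mm above the worktop. It takes about 2 N to slide (plus 4 N per m/s) and stays where it is left.
- cover_grip (a point): Top middle of the white grip bar across the cover near its front edge: 14 mm thick along the slide, 110 wide across it, 20 high (foot 55, top 75 mm above the worktop). Moves with the cover; with the cover home it lies at x -85, y 0 in the box frame.
- drainer: White cutlery drainer, fixed, 46 (x) x 162 (y) x 95 mm high, origin: centre of its underside, yaw 1.3 to 1.85: the row of cells (its y) runs roughly along the robot's x. Three cells, 40 x 50 inside, centred at y -53, 0, 53, floor at 4. The spoon stands in one outer cell, the turner in the other; the middle one is empty.
- spoon: Serving spoon, 165 mm long, about 90 g, standing upright in the drainer, handle up, 74 mm above the rim. z runs along it from the bowl's tip (origin) to the handle's end. Blue handle z 75..165, 18 wide (y), 14 thick (x), flat sides; steel bowl z 0..56, 40 wide, 12 thick, hollow to +x. Its y is along the drainer's y at the start. Lying flat its axis is 7 mm up.
- spoon_end (a point): End of the spoon's handle, on its axis. In the box either face of the spoon may be up. The box is too deep and narrow for a tilted gripper: lay the spoon down outside first and take it again straight from above.
- board: Beech chopping board lying in the middle between box and drainer, fixed, 150 (x) x 190 (y) x 10 thick, clean and clear: room to set the spoon down. Origin: centre of its underside, its top is 10 higher.
- turner: Slotted turner with a red handle of the same size, standing in the other outer cell of the drainer; leave it.
- fork: Fork with a blue handle lying in the fork lane of the box, 175 long, 24 wide, 12 high, lying along the box's x with its handle at the front (-x) end. Origin: middle of its underside; leave it.
- mug: Blue mug, 80 wide, 92 high, standing beyond the board; bystander. Origin: centre of its underside.
- creamer: White creamer canister with a navy lid, 80 wide, 172 high, at the robot's left; bystander. Origin: centre of its underside.
- water: Clear water bottle, 66 wide, 215 high, at the robot's right; bystander. Origin: centre of its underside.
- scourer: White bottle with a blue cap, 72 wide, 210 high, at the robot's right; bystander. Origin: centre of its underside.
- coffee_box: Red coffee carton 120 x 160 x 120 high, at the robot's left; bystander. Origin: centre of its underside.
Things that resemble listed ones, but are neither listed nor needed, are in the scene too. What is shaped like the turner but turquoise or white is not meant.

How it is judged:
By the outcome, as a careful person would: the job done as asked, in the order asked, and still so for the second after the job is handed in, with the robot touching nothing.
It also fails if it takes over 70 s, if anything falls off the work surface, if the arm or the gripper's body presses on something with over 40 N, if the wrist force passes 120 N, or if a joint passes its speed limit or range.

## Robot

A 7-joint arm with a two-finger parallel gripper is mounted at the origin on the work surface. World frame = base frame: x ahead of the robot, y to its left, z up, the work surface at z = 0. Lengths are in m, angles in rad, forces in N, time in s.
With the tool pointing down it reaches from about 0.4 to 0.85 m from the base axis. Payload 10.4 kg.
Tool frame: the origin (TCP) lies midway between the tips of the shut fingers; the grasp point (between the pads) lies 19 mm behind it; z points along the fingers, y is the line along which they close (so a half turn about z gives the same grasp; the last joint's range is limited). The gripper opens to 87 mm and grips with 3 to 60 N. Pads are 19 mm wide; open, the fingers measure 117 mm over their backs; the gripper's body (75 mm by 190 mm) begins 51 mm behind the grasp point.
Start: joints at [1.323, 0.332, -0.065, 1.46, 0.022, 1.35, -0.088], TCP at [0.139, -0.609, 0.223] pointing down, gripper open.
Joint ranges: [-2.6, 2.6], [-0.5, 2.12], [-1.47, 1.34], [0.16, 2.42], [-1.27, 4.41], [0.06, 2.06], [-2.6, 2.6]. Speed limits (rad/s): [2.22, 2.22, 2.79, 2.79, 3.14, 3.14, 3.14].

## Interface

Orientations are given as a rotation vector (axis times angle).
In Python, from cell import sense, camera, sign_off gives the robot as it stands.
- The arm moves only by the shell command python3 -m jog 'ROWS' [FORCE]. ROWS is JSON, a list of rows, each a list of 3 entries, a list of its own where there are three numbers: the shift along the world's x, y, z in units of 20 cm (1.0 is 20 cm), then the turn about the world's z in units of 1.5 rad (1.0 is 1.5 rad), then the opening, from 0 (shut) to 1 (fully open). A call has 1 to 5 rows; each row is the pose to reach, as a shift and turn from the pose commanded when the call began; what a row does not reach only later rows make up. A row lasts 1/8 s, in which the tool goes at most 62.5 mm and 10.7 degrees, less where a joint would pass 70% of its speed; a pose out of reach is approached as far as the arm can. A call with a number of a shift or a turn outside -1 to 1 is refused whole. A call with a gripper value outside its range is refused whole. The fingers move at their own pace and stop on an object; FORCE is the grip in N (left out, the last holds). Time passes only in rows, so rows that repeat a pose let the fingers close. It gives the time, the measured TCP pose, the force, the opening and the grip force at its end, in the units of the state.
- sense(): the state, without advancing time (a new reading comes with each control period).
- camera(name): name is "scene" or "top"; returns a dict with "pixels" (384x512x3 uint8, red, green, blue), "fov_y" (degrees; the focal length in pixels is half the picture's height over the tangent of half this angle, whatever the lens; pixels are square), "cx", "cy" (the principal point, pixels), "extrinsics" (4x4, takes a point from world to camera coordinates). Camera axes: x right, y up, looking along -z (the intrinsics and any distortion apply to the point x, -y, -z); pixel columns grow to the right and rows downward; lengths in m; the calibration is good to about 2 mm. A picture is of the moment at which its call begins. There is no depth.
- sign_off(): hands the job in; it is judged then, once.
The state is a dict: "time_s": time; "joints": joint angles; "joint_vel": joint speeds; "tau": joint torques, N m; "tcp_pos": TCP position; "tcp_rot": TCP orientation; "wrist_force": force on the tool from outside, world axes, zero at the start; "torque": the same for the moment, N m; "finger_gap": opening from 0.0 (shut) to 1.0 (fully open); "grip_force": force on a finger pad.
Only numpy, scipy, OpenCV 4.12 (cv2) and the standard library are available. Lean on these libraries where they do the work, as an engineer would, in place of code of your own. Each camera call takes 0.05 s, during which the arm holds its last target. There are 200 camera calls.

## Working session

There is one attempt and no reset: what is moved stays moved. The work goes in short steps, Python scripts to look and compute and a shell command to move; the robot and the scene stay as the last step left them, time stands still between calls to the robot, and variables do not carry over. Pictures are saved under pics/ and viewed, at most 10 in all, crops included, and the job is handed in when it is done.

```bash
ls; mkdir -p pics
cat > h.py <<'E'
import numpy as np, cv2
from cell import sense, camera
def K(c):
    f=192/np.tan(np.radians(c['fov_y'])/2); return f,c['cx'],c['cy']
def ray(c,u,v):
    f,cx,cy=K(c); E=np.array(c['extrinsics']); R=E[:3,:3]
    d=R.T@np.array([(u-cx)/f,-(v-cy)/f,-1]); return -R.T@E[:3,3],d
def onz(c,u,v,z):
    o,d=ray(c,u,v); return o+d*(z-o[2])/d[2]
def proj(c,p):
    f,cx,cy=K(c); q=np.array(c['extrinsics'])@np.r_[p,1]; return np.array([cx-f*q[0]/q[2],cy+f*q[1]/q[2]])
def two(r1,r2):
    (o1,d1),(o2,d2)=r1,r2
    s=np.linalg.lstsq(np.c_[d1,-d2],o2-o1,rcond=None)[0]
    a,b=o1+s[0]*d1,o2+s[1]*d2; return (a+b)/2,np.linalg.norm(a-b)
def save(n,c): cv2.imwrite('pics/'+n+'.png',c['pixels'][...,::-1])
E
python3 - <<'E'
from h import *
np.set_printoptions(precision=4,suppress=True)
for n in('scene','top'):
    c=camera(n); save(n+'0',c); print(n,{k:v for k,v in c.items() if k!='pixels'}); np.save('/tmp/'+n+'0.npy',c,allow_pickle=True)
print(sense())
E
```

```text
pics
scene {'fov_y': 56.0587192595135, 'cx': 259.9467529995601, 'cy': 188.83934408474042, 'extrinsics': array([[ 0.7398,  0.6728, -0.0026, -0.4157],
       [-0.4883,  0.5396,  0.6859,  0.1907],
       [ 0.4629, -0.5062,  0.7277, -1.4711],
       [ 0.    ,  0.    ,  0.    ,  1.    ]])}
top {'fov_y': 46.99386315971064, 'cx': 252.94867314606583, 'cy': 185.88199566330042, 'extrinsics': array([[ 0.0169, -0.9999, -0.0002, -0.0267],
       [ 0.9987,  0.0169,  0.0472, -0.5472],
       [-0.0472, -0.001 ,  0.9989, -1.603 ],
       [ 0.    ,  0.    ,  0.    ,  1.    ]])}
{'time_s': 0.1, 'joints': array([ 1.3234,  0.3328, -0.0647,  1.4608,  0.0216,  1.3499, -0.0885]), 'joint_vel': array([-0.0002, -0.0017, -0.0004, -0.0023,  0.001 ,  0.0005, -0.0004]), 'tau': array([  0.002 , -62.4543,   0.0251, -39.0714,  -0.0614,   0.0367,
         0.    ]), 'tcp_pos': array([ 0.1392, -0.6089,  0.2218]), 'tcp_rot': array([-3.1205, -0.3523,  0.0004]), 'wrist_force': array([ 0.0091, -0.1348,  0.0086]), 'torque': array([0.0289, 0.0016, 0.0316]), 'grip_force': 0.0, 'finger_gap': 1.0020253822464054}
```

View pics/scene0.png

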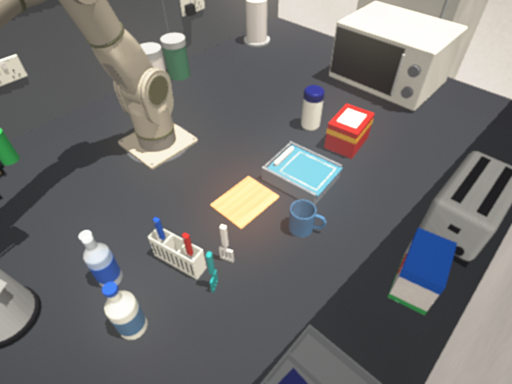

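View pics/top0.png

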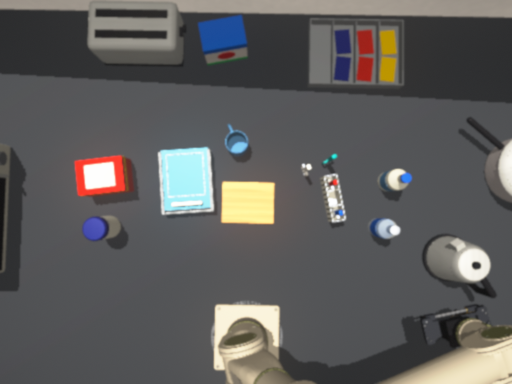

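Scene view: blue handle stands at (158,228), red turner at (187,243), turquoise lookalike (211,265), white lookalike (224,235). Box is at (302,170) with a light-blue cover, board (245,201), mug (303,217). Top view: drainer (334,198), box (187,181). The only blue-handled candidates are (158,228), the fork (inside the box) and the blue mug/bottle cap; I choose (158,228). Close crop to check it.

Run:
```python
from h import *
t=np.load('/tmp/top0.npy',allow_pickle=True).item(); s=np.load('/tmp/scene0.npy',allow_pickle=True).item()
r=lambda c,x0,x1,y0,y1,w,h:cv2.resize(c['pixels'][y0:y1,x0:x1,::-1],(w,h),interpolation=cv2.INTER_CUBIC)
a=r(s,140,240,205,305,400,400); b=r(t,300,350,160,235,267,400)
d=r(t,150,225,140,225,353,400)
e=np.hstack([a,b]); 
im=np.zeros((400,667,3),np.uint8); im[:400,:667]=e; cv2.imwrite('pics/crop1.png',im)
def comps(c,n,m,win):
    x0,x1,y0,y1=win; k=np.zeros(m.shape,np.uint8); k[y0:y1,x0:x1]=m[y0:y1,x0:x1]
    N,l,st,ce=cv2.connectedComponentsWithStats(k)
    for i in range(1,N):
        if st[i,4]>8: print(n,st[i],ce[i].round(1))
def masks(c):
    h=cv2.cvtColor(c['pixels'],cv2.COLOR_RGB2HSV).astype(int); H,S,V=h[...,0],h[...,1],h[...,2]
    return H,S,V
for n,c,wd,wb,wbd in(('top',t,(318,352,170,228),(150,222,140,222),(215,280,175,230)),('scene',s,(140,212,210,280),(255,350,135,205),(205,285,170,230))):
    H,S,V=masks(c)
    comps(c,n+' blue',((H>105)&(H<125)&(S>150)&(V>50)),wd)
    comps(c,n+' red',(((H<8)|(H>172))&(S>150)&(V>60)),wd)
    m=((H>90)&(H<106)&(S>90)&(V>110)); comps(c,n+' cover',m,wb)
    m=((H>10)&(H<30)&(S>60)&(V>120)); comps(c,n+' board',m,wbd)
    k=np.zeros(m.shape,np.uint8); x0,x1,y0,y1=wbd; k[y0:y1,x0:x1]=m[y0:y1,x0:x1]
    cn=max(cv2.findContours(k,0,1)[0],key=cv2.contourArea)
    q=cv2.approxPolyDP(cn,5,True)[:,0]; print('board quad',[(tuple(p),onz(c,*p,0.01)[:2].round(3)) for p in q])
    ce=cv2.minAreaRect(cn); print(ce, onz(c,*ce[0],.01).round(4))
    # grey box outline: bright pixels
    k=np.zeros(m.shape,np.uint8); x0,x1,y0,y1=wb; k[y0:y1,x0:x1]=(V>110)[y0:y1,x0:x1]
    cn=max(cv2.findContours(k,0,1)[0],key=cv2.contourArea); q=cv2.approxPolyDP(cn,4,True)[:,0]
    print('box',[(tuple(p),onz(c,*p,.058)[:2].round(3)) for p in q], cv2.minAreaRect(cn))
    # grip bar: white
    comps(c,n+' bar',((S<40)&(V>200)),(wb[0]+3,wb[1]-3,wb[2],wb[3]))
    comps(c,n+' drainer',((S<60)&(V>150)),wd)
```

```text
top blue [336 210   7   5  20] [339.2 212.3]
top red [330 180   7   5  25] [333.4 182.3]
top cover [173 207  12   3  20] [178. 208.]
top cover [188 206  10   3  16] [192.2 206.9]
top board [ 221  181   55   44 2346] [247.7 202.2]
board quad [((np.int32(222), np.int32(181)), array([0.564, 0.096])), ((np.int32(222), np.int32(223)), array([0.41 , 0.093])), ((np.int32(274), np.int32(223)), array([ 0.413, -0.097])), ((np.int32(274), np.int32(182)), array([ 0.563, -0.094]))]
((248.0, 202.5), (43.0, 54.0), 90.0) [ 4.866e-01 -3.000e-04  1.000e-02]
box [((np.int32(207), np.int32(146)), array([0.685, 0.149])), ((np.int32(157), np.int32(152)), array([0.661, 0.327])), ((np.int32(162), np.int32(215)), array([0.437, 0.303])), ((np.int32(213), np.int32(211)), array([0.454, 0.123]))] ((185.27041625976562, 180.3268585205078), (66.55763244628906, 54.393863677978516), 86.42366790771484)
top bar [206 149   7  62 169] [209.5 180.3]
top bar [158 152   7  62 155] [161.1 181.7]
top bar [176 152  28  16  75] [194.1 155.6]
top bar [165 154   9  17  40] [167.3 159.9]
top bar [196 170  10  26  62] [202.8 185.2]
[... 1007 characters left out ...]
t32(140)), array([0.431, 0.311])), ((np.int32(263), np.int32(165)), array([0.451, 0.139])), ((np.int32(263), np.int32(160)), array([0.433, 0.159])), ((np.int32(255), np.int32(160)), array([0.411, 0.139])), ((np.int32(255), np.int32(204)), array([ 0.555, -0.016])), ((np.int32(315), np.int32(204)), array([0.698, 0.114])), ((np.int32(339), np.int32(177)), array([0.686, 0.27 ]))] ((299.0, 172.0), (64.0, 88.0), 90.0)
scene bar [274 146  20  20 137] [283.6 155.2]
scene bar [280 152  22  21  50] [290.3 160.6]
scene bar [306 154  13   7  20] [312.  157.2]
scene bar [286 163  50  28 126] [315.5 178.1]
scene bar [263 166  53  29  87] [288.2 179.7]
scene drainer [ 148  228   59   51 1340] [178.6 252.3]
```

View pics/crop1.png

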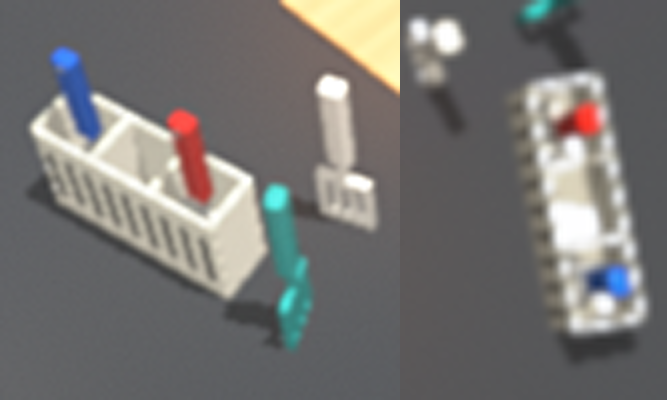

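The crop confirms it: blue handle at the near outer cell (cap scene ≈(156.5,219), top ≈(341,212.5)), distinct from the red, turquoise and white ones. Now triangulate.

Run:
```python
from h import *
np.set_printoptions(precision=4,suppress=True)
t=np.load('/tmp/top0.npy',allow_pickle=True).item(); s=np.load('/tmp/scene0.npy',allow_pickle=True).item()
T=lambda a:two(ray(t,*a[0]),ray(s,*a[1]))
for n,a in dict(spooncap=[(340.8,212.3),(156.5,219.3)],turnercap=[(335.7,182.2),(185.5,234.5)],bar=[(186.2,203.2),(283.6,155.2)]).items(): print(n,*T(a))
rim=[(400+p[0]-400,p[1]) for p in [(528,88),(600,77),(645,320),(572,333)]]
P=[onz(t,300+(x-400)/5.34,160+y/5.333,.095) for x,y in rim]; print('rim',np.array(P)); print('ctr',np.mean(P,0))
S=[(148.5,237.5),(202.5,249.5)] 
q=[(33,127),(62,92),(252,178),(217,215)]
Q=[onz(s,140+x/4,205+y/4,.095) for x,y in q]; print('rim scene',np.array(Q),np.mean(Q,0))
B=[onz(t,*p,.058) for p in [(207.5,146.5),(157.5,152),(162,215.5),(213.5,211.5)]]; print('box ctr',np.mean(B,0))
for p in [(289,140),(342,164),(263,163)]: print(onz(s,*p,.06))
# bar orientation from top
V=t['pixels'][195:212,168:206]; m=((V.max(2).astype(int)-V.min(2)<45)&(V.max(2)>200)).astype(np.uint8)
N,l,st,ce=cv2.connectedComponentsWithStats(m); i=1+st[1:,4].argmax(); print(cv2.minAreaRect(np.argwhere(l==i)[:,::-1].astype(np.float32)+[168,195]).__repr__() if 0 else cv2.minAreaRect((np.argwhere(l==i)[:,::-1]+[168,195]).astype(np.float32)))
```

```text
spooncap [ 0.459  -0.3069  0.1693] 0.003684283453251492
turnercap [ 0.5584 -0.2882  0.1722] 0.005147730877735506
bar [0.4802 0.2168 0.071 ] 0.0009311776405477086
rim [[ 0.5805 -0.2638  0.095 ]
 [ 0.5885 -0.3106  0.095 ]
 [ 0.431  -0.341   0.095 ]
 [ 0.4218 -0.2938  0.095 ]]
ctr [ 0.5055 -0.3023  0.095 ]
rim scene [[ 0.4347 -0.3346  0.095 ]
 [ 0.4245 -0.3018  0.095 ]
 [ 0.5834 -0.2583  0.095 ]
 [ 0.5882 -0.2942  0.095 ]] [ 0.5077 -0.2972  0.095 ]
box ctr [0.5578 0.2241 0.058 ]
[0.432  0.3086 0.06  ]
[0.6581 0.3307 0.06  ]
[0.445 0.145 0.06 ]
((186.50759887695312, 203.1066131591797), (4.844799041748047, 31.206207275390625), 85.91438293457031)
```

Spoon cap at (0.459,−0.307,0.169) and grip bar at (0.480,0.217,0.071). Both match the expected heights. Box yaw ≈0.10, row direction ≈0.187. First move: go to the cover, fingers shut.

```bash
python3 -m jog '[[[0,0,0.3],0,0],[[0.3,0.3,0.5],0,0],[[0.6,0.6,0.5],0,0],[[0.8,0.8,0.5],0,0],[[0.8,0.8,0.5],0,0]]'
python3 -m jog '[[[0.3,0.3,0],0,0],[[0.5,0.6,0],0,0],[[0.65,1,0],0,0],[[0.65,1,0],0,0],[[0.65,1,0],0,0]]'
python3 -m jog '[[[0.1,0.3,0],-0.04,0],[[0.2,0.6,0],-0.08,0],[[0.2,1,0],-0.08,0],[[0.2,1,0],-0.08,0],[[0.2,1,0],-0.08,0]]'
python3 -m jog '[[[-0.1,0.3,0],0,0],[[-0.18,0.6,0],0,0],[[-0.18,1,0],0,0],[[-0.18,1,0],0,0],[[-0.18,1,0],0,0]]'
python3 -c "from cell import sense;print(sense()['tcp_pos'],sense()['tcp_rot'],sense()['time_s'])"
```

```text
time_s: 0.72
tcp_pos: [0.3013, -0.4469, 0.3227]
tcp_rot: [3.121, 0.356, 0.0]
wrist_force: [-0.5, -0.8, 0.2]
finger_gap: 0.517
grip_force: 0.0
time_s: 1.35
tcp_pos: [0.4312, -0.2449, 0.3227]
tcp_rot: [-3.12, -0.364, -0.001]
wrist_force: [-0.5, -0.2, 0.5]
finger_gap: 0.017
grip_force: 0.0
time_s: 1.98
tcp_pos: [0.4693, -0.0494, 0.3226]
tcp_rot: [3.137, 0.166, -0.0]
wrist_force: [0.3, 0.1, 0.3]
finger_gap: 0.007
grip_force: 0.0
time_s: 2.6
tcp_pos: [0.434, 0.1495, 0.3224]
tcp_rot: [-3.137, -0.164, 0.001]
wrist_force: [-0.2, -0.7, 1.3]
finger_gap: 0.002
grip_force: 0.0
[0.43400581 0.14952561 0.32243959] [-3.13719598e+00 -1.63542680e-01  5.40870493e-04] 2.6
```

```bash
python3 -m jog '[[[0,0.32,-0.2],0,0],[[0,0.32,-0.5],0,0],[[0,0.32,-0.8],0,0],[[0,0.32,-0.8],0,0]]' | head -2
python3 -m jog '[[[0,0,-0.25],0,0],[[0,0,-0.49],0,0],[[0,0,-0.49],0,0]]'
python3 -m jog '[[[0.1,0.01,0],0,0],[[0.15,0.015,0],0,0],[[0.2,0.02,0],0,0],[[0.2,0.02,0],0,0]]'
```

```text
time_s: 3.1
tcp_pos: [0.432, 0.2109, 0.1591]
time_s: 3.48
tcp_pos: [0.4335, 0.2126, 0.0643]
tcp_rot: [3.136, 0.16, -0.005]
wrist_force: [-1.1, 0.2, 0.0]
finger_gap: 0.006
grip_force: 0.0
time_s: 3.98
tcp_pos: [0.4743, 0.2188, 0.0654]
tcp_rot: [-3.137, -0.163, -0.002]
wrist_force: [-0.6, -0.8, -0.2]
finger_gap: 0.007
grip_force: 0.0
```

```bash
python3 -m jog '[[[0.1,0.01,0],0,0],[[0.2,0.02,0],0,0],[[0.3,0.03,0],0,0],[[0.4,0.04,0],0,0],[[0.5,0.05,0],0,0]]'
python3 - <<'E'
from h import *
a=camera('scene');b=camera('top')
r=lambda c,x0,x1,y0,y1,w,h:cv2.resize(c['pixels'][y0:y1,x0:x1,::-1],(w,h),interpolation=cv2.INTER_CUBIC)
cv2.imwrite('pics/push.png',np.hstack([r(a,250,370,90,210,400,400),r(b,140,240,120,220,400,400)]))
E
```

```text
time_s: 4.6
tcp_pos: [0.5732, 0.2283, 0.0646]
tcp_rot: [3.136, 0.165, -0.002]
wrist_force: [-2.6, -1.8, 0.8]
finger_gap: 0.005
grip_force: 1.3
```

View pics/push.png

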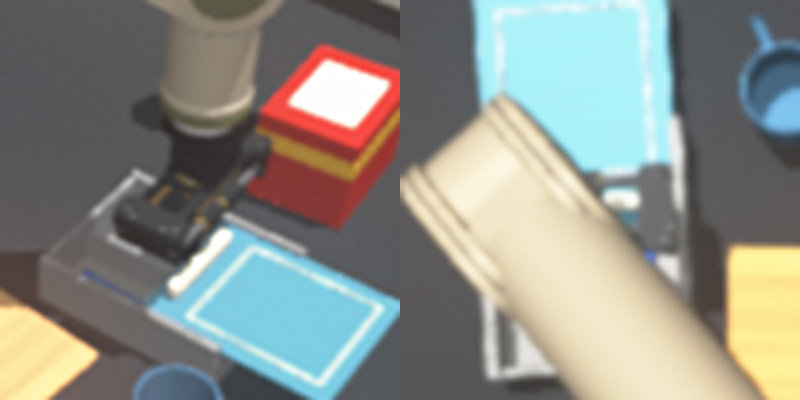

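The cover is sliding ahead of the fingers, with the bar at scene-crop (200,262) and the fork's blue handle visible in its lane. Push on to the stop.

```bash
python3 -m jog '[[[0.1,0.01,0],0,0],[[0.2,0.02,0],0,0],[[0.3,0.03,0],0,0],[[0.36,0.036,0],0,0]]' | sed -n 2,4p
python3 -m jog '[[[0.025,0.002,0],0,0],[[0.05,0.005,0],0,0]]'| sed -n 2,4p
python3 -m jog '[[[0.02,0.002,0],0,0],[[0.02,0.002,0],0,0]]'| sed -n 2,4p
```

```text
tcp_pos: [0.6444, 0.2358, 0.0645]
tcp_rot: [3.137, 0.165, -0.004]
wrist_force: [-37.2, -6.5, 13.6]
tcp_pos: [0.6447, 0.2362, 0.0639]
tcp_rot: [3.13, 0.17, -0.034]
wrist_force: [-63.3, -20.8, 39.1]
tcp_pos: [0.6448, 0.2362, 0.0639]
tcp_rot: [3.127, 0.172, -0.045]
wrist_force: [-69.0, -23.4, 42.9]
```

```bash
python3 -m jog '[[[-0.15,-0.02,0],0,0],[[-0.25,-0.03,0.2],0,0],[[-0.35,-0.05,0.5],0,0],[[-0.4,-0.15,0.8],0,0],[[-0.4,-0.3,1],0,0]]' | sed -n 2,4p
python3 -m jog '[[[-0.1,-0.25,0.26],-0.12,0],[[-0.2,-0.5,0.26],-0.24,0.5],[[-0.3,-0.75,0.26],-0.36,1],[[-0.35,-1,0.26],-0.48,1],[[-0.35,-1,0.26],-0.5,1]]' | sed -n 2,4p
python3 -m jog '[[[0,-0.25,0],-0.12,1],[[0,-0.5,0],-0.24,1],[[0,-0.75,0],-0.36,1],[[0,-1,0],-0.48,1],[[0,-1,0],-0.5,1]]' | sed -n 2,4p
python3 - <<'E'
from h import *
np.set_printoptions(precision=4,suppress=True)
s=sense(); print(s['tcp_pos'],s['tcp_rot'],s['joints'],s['finger_gap'])
from scipy.spatial.transform import Rotation as R
M=R.from_rotvec(s['tcp_rot']).as_matrix(); print('yawx',np.arctan2(M[1,0],M[0,0]))
a=camera('scene');b=camera('top');np.save('/tmp/scene1.npy',a,allow_pickle=True);np.save('/tmp/top1.npy',b,allow_pickle=True)
r=lambda c,x0,x1,y0,y1,w,h:cv2.resize(c['pixels'][y0:y1,x0:x1,::-1],(w,h),interpolation=cv2.INTER_CUBIC)
cv2.imwrite('pics/open.png',np.hstack([r(a,250,350,130,230,400,400),r(b,140,240,120,220,400,400)]))
E
```

```text
tcp_pos: [0.5782, 0.1789, 0.268]
tcp_rot: [-3.136, -0.17, -0.005]
wrist_force: [0.4, -0.7, 0.3]
tcp_pos: [0.5085, -0.0269, 0.3168]
tcp_rot: [2.973, -1.01, 0.002]
wrist_force: [-0.1, 0.2, -0.4]
tcp_pos: [0.5093, -0.2079, 0.3118]
tcp_rot: [2.48, -1.925, -0.014]
wrist_force: [0.8, -0.2, -0.8]
[ 0.5093 -0.2079  0.3118] [ 2.4796 -1.9254 -0.0142] [ 0.3521  0.143  -0.0528  1.5065  0.0064  1.5015 -2.592 ] 0.9421017812098024
yawx -1.320514216585817
```

View pics/open.png

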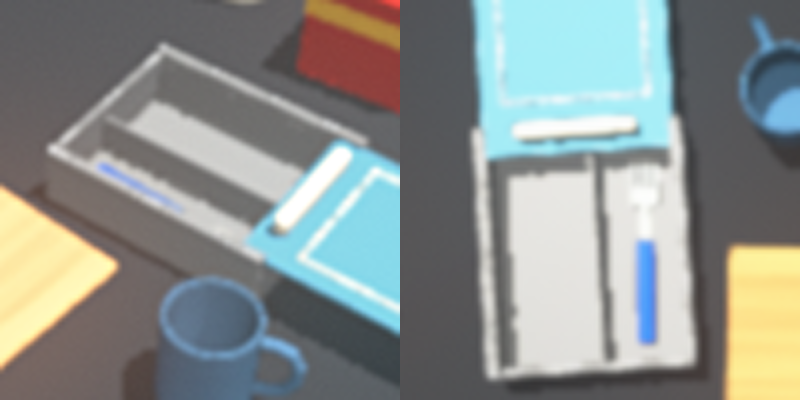

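Cover is open: bar at top-crop (575,128), empty lane on the left (555,265), fork with its handle at the front (647,290). Joint 7 is near its limit, so I take the half-turned yaw instead.

```bash
python3 -m jog '[[[0,0,0],0.12,1],[[0,0,0],0.24,1],[[0,0,0],0.36,1],[[0,0,0],0.48,1],[[0,0,0],0.6,1]]' | sed -n 2,3p
python3 -m jog '[[[0,0,0],0.12,1],[[0,0,0],0.24,1],[[0,0,0],0.36,1],[[0,0,0],0.48,1],[[0,0,0],0.6,1]]' | sed -n 2,3p
python3 -m jog '[[[0,0,0],0.12,1],[[0,0,0],0.24,1],[[0,0,0],0.36,1],[[0,0,0],0.48,1],[[0,0,0],0.6,1]]' | sed -n 2,3p
cat >> h.py <<'E'
from scipy.spatial.transform import Rotation as R
def st():
    s=sense(); M=R.from_rotvec(s['tcp_rot']).as_matrix()
    print(round(s['time_s'],2),s['tcp_pos'].round(4),'yaw',np.arctan2(M[1,0],M[0,0]).round(3),'F',s['wrist_force'].round(1),'gap',round(s['finger_gap'],3),round(s['grip_force'],1),'j7',s['joints'][6].round(2))
E
python3 -c "from h import *;st()
t=np.load('/tmp/top1.npy',allow_pickle=True).item(); s=np.load('/tmp/scene1.npy',allow_pickle=True).item()
tc=lambda x,y:(140+(x-400)/4,120+y/4); sc=lambda x,y:(250+x/4,130+y/4)
for n,p,z in [('rim front-left outer',(490,378),.058),('front-right outer',(697,362),.058),('lane floor fr-left',(515,370),.004),('lane floor fr-right',(605,362),.004),('lane floor far-right',(595,170),.004),('lane far left',(507,175),.004)]: print(n,onz(t,*tc(*p),z).round(4))
for n,p,z in [('scene rim front-right',(52,150),.058),('front-left',(163,45),.058)]: print(n,onz(s,*sc(*p),z).round(4))
print('bar',two(ray(t,*tc(575,128)),ray(s,*sc(314,187))))
print('fork end',onz(t,*tc(647,343),.016),'fork head',onz(t,*tc(645,175),.016))
print('frontright rim',two(ray(t,*tc(697,363)),ray(s,*sc(52,150))),'fl',two(ray(t,*tc(490,378)),ray(s,*sc(163,45))))
"
```

```text
tcp_pos: [0.5102, -0.2042, 0.3124]
tcp_rot: [3.072, -0.632, -0.009]
tcp_pos: [0.5102, -0.2043, 0.3124]
tcp_rot: [3.038, 0.767, -0.004]
tcp_pos: [0.5102, -0.2042, 0.3124]
tcp_rot: [2.401, 2.011, 0.003]
9.55 [ 0.5102 -0.2042  0.3124] yaw 1.394 F [-0.9  0.2 -0.2] gap 0.996 0.0 j7 0.09
rim front-left outer [0.4385 0.3015 0.058 ]
front-right outer [0.4557 0.1183 0.058 ]
lane floor fr-left [0.445  0.2898 0.004 ]
lane floor fr-right [0.4538 0.2074 0.004 ]
lane floor far-right [0.6303 0.2208 0.004 ]
lane far left [0.6243 0.3018 0.004 ]
scene rim front-right [0.4593 0.1291 0.058 ]
front-left [0.4403 0.3093 0.058 ]
bar (array([0.66317098, 0.23136499, 0.07180339]), np.float64(0.006270593202491044))
fork end [0.47182529 0.16790406 0.016     ] fork head [0.62534932 0.17317538 0.016     ]
frontright rim (array([0.45871459, 0.12172659, 0.06228257]), np.float64(0.010765990484369159)) fl (array([0.44094777, 0.30295335, 0.06179497]), np.float64(0.006504916905679644))
```

```bash
python3 -m jog '[[[-0.1,-0.25,0],0.12,1],[[-0.255,-0.52,0],0.243,1],[[-0.255,-0.52,-0.2],0.243,1],[[-0.255,-0.52,-0.3],0.243,1]]' >/dev/null
python3 - <<'E'
from h import *
st()
a=camera('scene');save('hov',dict(pixels=cv2.resize(a['pixels'][130:290,90:260],(680,600),interpolation=cv2.INTER_CUBIC)))
E
```

```text
10.05 [ 0.4584 -0.3094  0.2505] yaw 1.751 F [ 0.6  0.1 -0.6] gap 0.999 0.0 j7 0.67
```

View pics/hov.png

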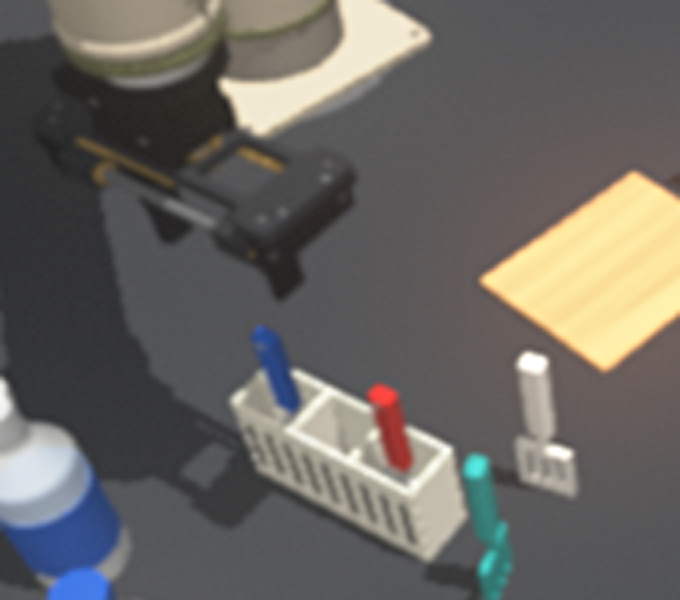

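The open fingers straddle the blue handle (265,335), clear of the red one (385,400). Descend and grip lightly.

```bash
python3 -m jog '[[[0,0,-0.2],0,1],[[0,0,-0.4],0,1],[[0,0,-0.5],0,1],[[0,0,-0.5],0,1]]' |sed -n 2,4p
python3 -m jog '[[[0,0,0],0,0.05],[[0,0,0],0,0.05],[[0,0,0],0,0.05],[[0,0,0],0,0.05],[[0,0,0],0,0.05]]' 10 |sed -n 2,4p
python3 -m jog '[[[0,0,0],0,0.05],[[0,0,0],0,0.05],[[0,0,0],0,0.05]]' 10 ; python3 -c "from h import *;st()"
```

```text
tcp_pos: [0.4589, -0.3087, 0.1515]
tcp_rot: [2.008, 2.407, 0.005]
wrist_force: [0.7, 0.4, 0.5]
tcp_pos: [0.4586, -0.3107, 0.1522]
tcp_rot: [2.011, 2.402, 0.004]
wrist_force: [-0.4, -0.4, 0.1]
time_s: 11.6
tcp_pos: [0.4585, -0.3107, 0.1521]
tcp_rot: [2.011, 2.402, 0.004]
wrist_force: [0.6, -0.1, -0.6]
finger_gap: 0.209
grip_force: 9.9
11.6 [ 0.4585 -0.3107  0.1521] yaw 1.748 F [ 0.6 -0.1 -0.6] gap 0.209 9.9 j7 0.66
```

```bash
python3 -m jog '[[[0,0,0.15],0,0.05],[[0,0,0.35],0,0.05],[[0,0,0.6],0,0.05],[[0,0,0.75],0,0.05],[[0,0,0.75],0,0.05]]' |sed -n 2,4p
python3 -m jog '[[[0.03,0.2,0],-0.06,0.05],[[0.07,0.45,0],-0.119,0.05],[[0.1,0.75,0],-0.119,0.05],[[0.14,1,0],-0.119,0.05],[[0.14,1,0],-0.119,0.05]]' |sed -n 2,4p
python3 - <<'E'
from h import *
st(); a=camera('scene');b=camera('top')
for n,c in(('scene',a),('top',b)):
    h=cv2.cvtColor(c['pixels'],cv2.COLOR_RGB2HSV).astype(int)
    k=((h[...,0]>105)&(h[...,0]<125)&(h[...,1]>150)&(h[...,2]>50)).astype(np.uint8)
    N,l,s,ce=cv2.connectedComponentsWithStats(k); print(n,[(s[i],ce[i].round(1)) for i in range(1,N) if s[i,4]>15])
save('held',dict(pixels=cv2.resize(a['pixels'][80:280,130:330],(600,600),interpolation=cv2.INTER_CUBIC)))
E
```

```text
tcp_pos: [0.4594, -0.3112, 0.3045]
tcp_rot: [2.008, 2.399, 0.005]
wrist_force: [0.9, -0.3, -1.6]
tcp_pos: [0.4867, -0.1062, 0.3011]
tcp_rot: [2.21, 2.222, 0.003]
wrist_force: [0.3, -0.3, -0.4]
12.85 [ 0.4867 -0.1062  0.3011] yaw 1.576 F [ 0.3 -0.3 -0.4] gap 0.2 10.0 j7 0.12
scene [(array([306,  86,  17,   8,  83], dtype=int32), array([313.3,  89.2])), (array([ 400,  228,   56,   66, 2335], dtype=int32), array([429. , 260.6])), (array([ 92, 260,  27,  36, 486], dtype=int32), array([107.7, 278.8]))]
top [(array([ 198,   15,   49,   39, 1428], dtype=int32), array([222.1,  33.9])), (array([337,  32,  12,  21, 205], dtype=int32), array([342.3,  42.4])), (array([336,  58,  13,  22, 236], dtype=int32), array([341.9,  68.3])), (array([401, 173,  11,  10,  80], dtype=int32), array([406. , 177.5])), (array([200, 181,   3,  24,  57], dtype=int32), array([201.1, 192.8])), (array([371, 219,   8,  16,  45], dtype=int32), array([373.4, 225.8])), (array([ 84, 222,  22,  18, 215], dtype=int32), array([ 92.3, 232.2]))]
```

View pics/held.png

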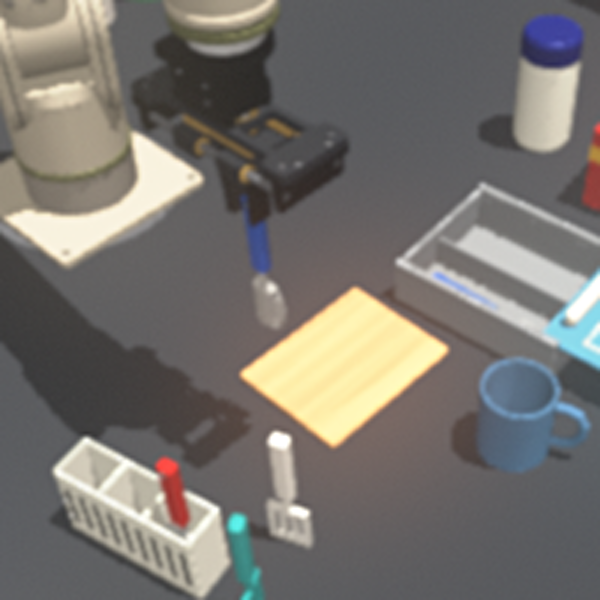

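The spoon hangs vertically in the grip, bowl down at (270,300), above and beside the board. Lower its tip to the board.

```bash
python3 -m jog '[[[0,0.1,-0.25],0,0.05],[[0,0.155,-0.5],0,0.05],[[0,0.155,-0.66],0,0.05],[[0,0.155,-0.7],0,0.05],[[0,0.155,-0.705],0,0.05]]' 8 >/dev/null;python3 -c "from h import *;st()"
python3 -m jog '[[[0,0,-0.01],0,0.05],[[0,0,-0.015],0,0.05]]' >/dev/null;python3 -c "from h import *;st()"
python3 -m jog '[[[0,0.05,-0.015],0,0.05],[[0,0.1,-0.02],0,0.05],[[0,0.15,-0.03],0,0.05],[[0,0.2,-0.04],0,0.05]]' >/dev/null;python3 -c "from h import *;st()"
```

```text
13.57 [ 0.4866 -0.0807  0.1614] yaw 1.567 F [ 0.3  0.5 -0.2] gap 0.203 8.0 j7 0.03
13.82 [ 0.4871 -0.08    0.159 ] yaw 1.569 F [-0.3 -0.2 -0.6] gap 0.204 8.0 j7 0.03
14.32 [ 0.4876 -0.0387  0.1516] yaw 1.569 F [-1.1  1.   3.8] gap 0.201 8.0 j7 -0.06
```

```bash
cat >> h.py <<'E'
def blue(name='scene',win=(200,300,120,240)):
    c=camera(name); h=cv2.cvtColor(c['pixels'],cv2.COLOR_RGB2HSV).astype(int); k=np.zeros((384,512),np.uint8)
    x0,x1,y0,y1=win; m=((h[...,0]>103)&(h[...,0]<125)&(h[...,1]>130)&(h[...,2]>40)); k[y0:y1,x0:x1]=m[y0:y1,x0:x1]
    N,l,s,ce=cv2.connectedComponentsWithStats(k)
    if N<2: print(name,'none'); return c,None
    i=1+s[1:,4].argmax(); p=np.argwhere(l==i)[:,::-1].astype(np.float32); vx,vy,a,b=cv2.fitLine(p,cv2.DIST_L2,0,.01,.01).ravel()
    d=(p-[a,b])@[vx,vy]; e=[np.array([a,b])+[vx*q,vy*q] for q in (np.percentile(d,1),np.percentile(d,99))]
    print(name,'area',s[i,4],'ends',np.round(e,1).tolist()); return c,e
E
python3 - <<'E'
from h import *
c,e=blue(); t=sense()['tcp_pos']; P=t+[0,0,.009]
for th in (0,15,30):
    d=np.array([0,-np.sin(np.radians(th)),-np.cos(np.radians(th))])
    print(th,proj(c,P).round(1),proj(c,P+d*.082).round(1),'tip',(P+d*.157).round(3))
E
```

```text
scene area 10 ends [[231.60000610351562, 193.8000030517578], [233.0, 190.10000610351562]]
0 [233.8 175.1] [235.2 193.1] tip [ 0.487 -0.037  0.003]
15 [233.8 175.1] [230.4 196.1] tip [ 0.487 -0.078  0.009]
30 [233.8 175.1] [225.8 197.8] tip [ 0.487 -0.116  0.024]
```

Handle end sits where a ~15° tilt predicts, so the spoon is pivoting. Continue along the arc.

```bash
python3 -m jog '[[[0,0.1,-0.035],0,0.05],[[0,0.19,-0.075],0,0.05],[[0,0.27,-0.13],0,0.05],[[0,0.35,-0.2],0,0.05],[[0,0.35,-0.2],0,0.05]]' >/dev/null
python3 - <<'E'
from h import *
st();c,e=blue(); t=sense()['tcp_pos']; P=t+[0,0,.009]
for th in (15,30,45,60):
    d=np.array([0,-np.sin(np.radians(th)),-np.cos(np.radians(th))])
    print(th,proj(c,P).round(1),proj(c,P+d*.082).round(1),'tip',(P+d*.157).round(3))
E
```

```text
15.0 [0.4862 0.0315 0.1098] yaw 1.571 F [ 0.  -0.6 -1.1] gap 0.21 8.0 j7 -0.23
scene area 58 ends [[240.3000030517578, 190.89999389648438], [248.8000030517578, 173.0]]
15 [249.  173.1] [245.2 193.1] tip [ 0.486 -0.01  -0.032]
30 [249.  173.1] [241.1 194.7] tip [ 0.486 -0.048 -0.017]
45 [249.  173.1] [237.3 194.8] tip [ 0.486 -0.081  0.008]
60 [249.  173.1] [234.2 193.5] tip [ 0.486 -0.106  0.041]
```

```bash
python3 -m jog '[[[0,0.06,-0.075],0,0.05],[[0,0.12,-0.15],0,0.05],[[0,0.165,-0.245],0,0.05],[[0,0.2,-0.34],0,0.05],[[0,0.2,-0.34],0,0.05]]' >/dev/null
python3 -c "from h import *;st()"
python3 -m jog '[[[0,0.015,-0.07],0,0.05],[[0,0.025,-0.13],0,0.05],[[0,0.025,-0.13],0,0.05]]' >/dev/null
python3 - <<'E'
from h import *
st();c,e=blue(); t=sense()['tcp_pos']; P=t+[0,0,.009]
for th in (60,75,85,90):
    d=np.array([0,-np.sin(np.radians(th)),-np.cos(np.radians(th))])
    print(th,proj(c,P).round(1),proj(c,P+d*.082).round(1),'tip',(P+d*.157).round(3))
E
```

```text
15.68 [0.485  0.0711 0.0403] yaw 1.57 F [ 0.  -0.3 -0.8] gap 0.207 8.0 j7 -0.37
16.05 [0.4859 0.0752 0.0152] yaw 1.569 F [-0.5  0.6 -0.4] gap 0.206 8.0 j7 -0.4
scene area 25 ends [[245.60000610351562, 197.3000030517578], [250.3000030517578, 192.5]]
60 [258.4 185.8] [244.7 204.8] tip [ 0.486 -0.061 -0.054]
75 [258.4 185.8] [242.9 202.3] tip [ 0.486 -0.076 -0.016]
85 [258.4 185.8] [242.2 200. ] tip [ 0.486 -0.081  0.011]
90 [258.4 185.8] [242.1 198.7] tip [ 0.486 -0.082  0.025]
```

```bash
python3 -m jog '[[[0,0,-0.012],0,0.05],[[0,0,-0.012],0,0.05],[[0,0,-0.012],0,0.3],[[0,0,-0.012],0,0.6],[[0,0,-0.012],0,0.6]]' >/dev/null
python3 -c "from h import *;st()"
python3 -m jog '[[[0,0,0.15],0,0.6],[[0,0,0.4],0,0.6],[[0.1,0.3,0.7],0,0.6],[[0.1,0.8,1],0,0.6],[[0.1,0.9,1],0,0.6]]' >/dev/null
python3 - <<'E'
from h import *
np.set_printoptions(precision=4,suppress=True)
st()
a,e=blue('scene',(200,285,160,240)); b,f=blue('top',(215,280,170,230))
print('top ends',[onz(b,*p,.017) for p in f]); print('scene ends',[onz(a,*p,.017) for p in e])
r=lambda c,x0,x1,y0,y1,w,h:cv2.resize(c['pixels'][y0:y1,x0:x1,::-1],(w,h),interpolation=cv2.INTER_CUBIC)
cv2.imwrite('pics/laid.png',np.hstack([r(a,200,300,140,240,400,400),r(b,205,285,165,245,400,400)]))
E
```

```text
16.73 [0.4866 0.0752 0.0138] yaw 1.569 F [-0.2 -0.1  0.2] gap 0.44 0.0 j7 -0.41
17.35 [0.5059 0.2274 0.201 ] yaw 1.568 F [ 1.4 -0.1 -0.7] gap 0.598 0.0 j7 -0.62
scene area 53 ends [[245.8000030517578, 196.89999389648438], [260.20001220703125, 185.60000610351562]]
top area 59 ends [[227.0, 202.0], [246.0, 202.10000610351562]]
top ends [array([0.4871, 0.0761, 0.017 ]), array([0.488 , 0.0069, 0.017 ])]
scene ends [array([0.4851, 0.0124, 0.017 ]), array([0.4855, 0.0854, 0.017 ])]
```

View pics/laid.png

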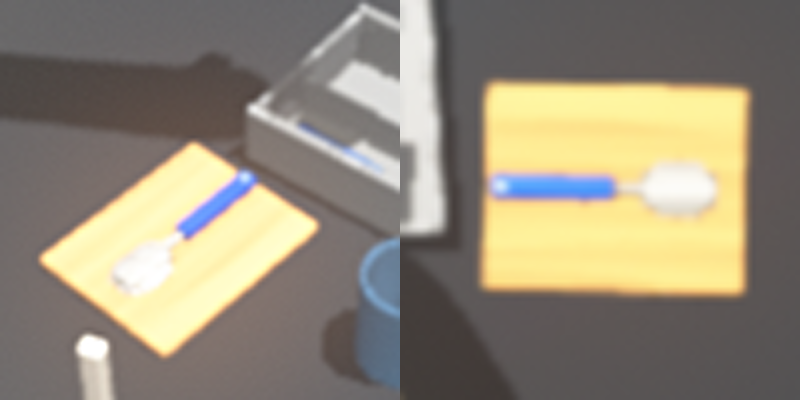

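The spoon lies flat on the board, handle end at top-crop (489,187), tip at (718,188). Its axis is at x≈0.4865, the handle end at y≈0.090 and the measured length 0.167. Take it again from above, at about y=0.017.

```bash
python3 -m jog '[[[0,0,0],0,0.6],[[0,0,0],0,0.6]]' >/dev/null;python3 -c "from h import *;st()"
python3 -m jog '[[[-0.05,-0.3,0],0,0.6],[[-0.1,-0.6,0],0,0.6],[[-0.1,-1,0],0,0.6],[[-0.1,-1,0],0,0.6]]' >/dev/null;python3 -c "from h import *;st()"
```

```text
17.7 [0.5055 0.2245 0.1983] yaw 1.567 F [ 0.1 -0.2 -1.1] gap 0.596 0.0 j7 -0.62
18.2 [0.4847 0.0203 0.1987] yaw 1.561 F [ 0.2  0.6 -0.5] gap 0.601 0.0 j7 -0.17
```

```bash
python3 -m jog '[[[0.01,-0.02,-0.3],0,0.6],[[0.01,-0.02,-0.55],0,0.6],[[0.01,-0.02,-0.75],0,0.6],[[0.01,-0.02,-0.9],0,0.6],[[0.01,-0.02,-0.925],0,0.6]]' >/dev/null;python3 -c "from h import *;st()"
python3 -m jog '[[[0,0,0],0,0.6],[[0,0,0],0,0.1],[[0,0,0],0,0.05],[[0,0,0],0,0.05],[[0,0,0],0,0.05]]' 25 >/dev/null;python3 -c "from h import *;st()"
python3 -m jog '[[[0,0,0],0,0.05],[[0,0,0],0,0.05]]' 25 >/dev/null;python3 -c "from h import *;st()"
```

```text
18.82 [0.4855 0.021  0.0122] yaw 1.567 F [-0.   0.1 -0.1] gap 0.604 0.0 j7 -0.28
19.45 [0.4876 0.0222 0.0144] yaw 1.569 F [0.  0.4 1. ] gap 0.231 0.0 j7 -0.28
19.7 [0.4875 0.0223 0.0143] yaw 1.569 F [-0.6  0.   2.9] gap 0.2 25.0 j7 -0.28
```

```bash
python3 -m jog '[[[0,0,0.15],0,0.05],[[0,0,0.35],0,0.05],[[0,0,0.6],0,0.05],[[0,0,0.75],0.1,0.05],[[0,0,0.75],0.2,0.05]]' >/dev/null;python3 -c "from h import *;st()"
python3 -m jog '[[[0.05,0.15,0],0.12,0.05],[[0.1,0.3,0],0.24,0.05],[[0.15,0.5,0],0.36,0.05],[[0.2,0.7,0],0.48,0.05],[[0.23,0.8,0],0.6,0.05]]' >/dev/null
python3 -m jog '[[[0,0.1,0],0.1,0.05],[[0,0.2,0],0.2,0.05],[[0,0.3,0],0.3,0.05],[[0,0.38,0],0.31,0.05],[[0,0.38,0],0.31,0.05]]' >/dev/null;python3 -c "from h import *;st()"
```

```text
20.32 [0.4888 0.0224 0.1666] yaw 1.874 F [-0.1 -0.4 -2.2] gap 0.2 25.0 j7 0.12
21.57 [0.5329 0.2594 0.1639] yaw -3.05 F [-0.1  0.1 -1.5] gap 0.206 25.0 j7 0.94
```

```bash
python3 -m jog '[[[0,0,-0.15],0,0.05],[[0,0,-0.32],0,0.05],[[0,0,-0.32],0,0.05]]' >/dev/null
python3 - <<'E'
from h import *
st();a=camera('scene');b=camera('top')
r=lambda c,x0,x1,y0,y1,w,h:cv2.resize(c['pixels'][y0:y1,x0:x1,::-1],(w,h),interpolation=cv2.INTER_CUBIC)
cv2.imwrite('pics/over.png',np.hstack([r(a,250,350,110,210,400,400),r(b,140,240,120,220,400,400)]))
t=sense()['tcp_pos']; print(proj(b,t),proj(a,t))
E
```

```text
21.95 [0.5323 0.2563 0.0979] yaw -3.052 F [ 0.1  0.5 -0.2] gap 0.203 25.0 j7 0.91
[173.2650391  187.29472334] [302.90949211 149.84615172]
```

View pics/over.png

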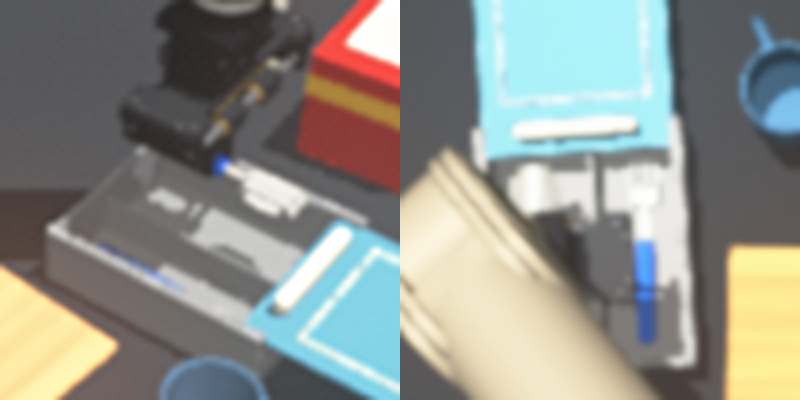

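```bash
python3 -m jog '[[[0,0.015,-0.1],0,0.05],[[0,0.015,-0.12],0,0.05]]' >/dev/null; python3 -c "
from h import *;st()
t=np.load('/tmp/top1.npy',allow_pickle=True).item()
print('cover edge',onz(t,172.5,159.5,.055),'tip',onz(t,172.6,160.8,.102),'bowl sides',onz(t,168.2,166,.102),onz(t,178,166,.102),'divider top',onz(t,188.7,166,.042),'left wall inner top',onz(t,162,166,.06))"
```

```text
22.3 [0.5329 0.2611 0.075 ] yaw -3.049 F [ 0.1  0.4 -1.1] gap 0.203 25.0 j7 0.89
cover edge [0.63512189 0.27159513 0.055     ] tip [0.62570985 0.26244254 0.102     ] bowl sides [0.60737362 0.27722303 0.102     ] [0.60794797 0.24327514 0.102     ] divider top [0.61397232 0.21507361 0.042     ] left wall inner top [0.61074524 0.30745226 0.06      ]
```

```bash
python3 -m jog '[[[0,-0.02,-0.06],0,0.05],[[0,-0.02,-0.14],0,0.05],[[0,-0.02,-0.22],0,0.05],[[0,-0.02,-0.29],0,0.05],[[0,-0.02,-0.305],0,0.05]]' >/dev/null;python3 -c "from h import *;st()"
python3 -m jog '[[[0,0,0],0,0.05],[[0,0,-0.01],0,0.05]]' >/dev/null;python3 -c "from h import *;st()"
```

```text
22.93 [0.5328 0.257  0.0138] yaw -3.049 F [ 0.3  0.1 -1.4] gap 0.206 25.0 j7 0.86
23.18 [0.534  0.2575 0.0138] yaw -3.049 F [ 0.1 -0.4 -0.1] gap 0.204 25.0 j7 0.86
```

```bash
python3 -m jog '[[[0,0,-0.01],0,0.05],[[0,0,-0.015],0,0.05]]' >/dev/null;python3 -c "from h import *;st()"
python3 -m jog '[[[0,0,-0.005],0,0.05],[[0,0,-0.01],0,0.05]]' >/dev/null;python3 -c "from h import *;st()"
```

```text
23.43 [0.5335 0.2573 0.0102] yaw -3.049 F [-1.1  1.  -2.2] gap 0.205 25.0 j7 0.85
23.68 [0.5334 0.2573 0.0082] yaw -3.049 F [-3.3 -1.9  7.6] gap 0.205 25.0 j7 0.85
```

Contact with the floor at the expected height. Release with a small opening, and lift straight up.

```bash
python3 -m jog '[[[0,0,0],0,0.25],[[0,0,0],0,0.3],[[0,0,0],0,0.36],[[0,0,0],0,0.36]]' >/dev/null;python3 -c "from h import *;st()"
python3 -m jog '[[[0,0,0.08],0,0.36],[[0,0,0.25],0,0.36],[[0,0,0.5],0,0.36],[[0,0,0.8],0,0.36],[[0,0,1],0,0.36]]' >/dev/null;python3 -c "from h import *;st()"
```

```text
24.18 [0.5335 0.2573 0.0081] yaw -3.049 F [-0.3 -1.1 -0.4] gap 0.351 0.0 j7 0.85
24.8 [0.5337 0.258  0.2124] yaw -3.049 F [ 0.8  0.  -0.7] gap 0.361 0.0 j7 0.97
```

```bash
python3 -m jog '[[[0.2,-0.03,0],0,0],[[0.45,-0.06,0],0,0],[[0.7,-0.1,0],0,0],[[0.86,-0.11,0],0,0],[[0.86,-0.11,0],0,0]]' >/dev/null
python3 - <<'E'
from h import *
np.set_printoptions(precision=4,suppress=True)
st();a=camera('scene');b,f=blue('top',(160,194,170,220)); b,g=blue('top',(194,214,170,220))
print('spoon handle',[onz(b,*p,.011) for p in f],'fork',[onz(b,*p,.01) for p in g])
r=lambda c,x0,x1,y0,y1,w,h:cv2.resize(c['pixels'][y0:y1,x0:x1,::-1],(w,h),interpolation=cv2.INTER_CUBIC)
cv2.imwrite('pics/inbox.png',np.hstack([r(a,250,350,110,210,400,400),r(b,140,240,120,220,400,400)]))
E
```

```text
25.43 [0.7069 0.2344 0.2079] yaw -3.051 F [-0.1  0.6 -0.5] gap 0.008 0.0 j7 1.08
top area 52 ends [[178.6999969482422, 189.5], [179.89999389648438, 204.0]]
top noneTraceback (most recent call last):
  File "<stdin>", line 4, in <module>
TypeError: 'NoneType' object is not iterable
```

Run:
```python
from h import *
a=camera('scene');b=camera('top')
print([onz(b,*p,.011).round(4) for p in [(178.7,189.5),(179.9,204)]])
r=lambda c,x0,x1,y0,y1,w,h:cv2.resize(c['pixels'][y0:y1,x0:x1,::-1],(w,h),interpolation=cv2.INTER_CUBIC)
cv2.imwrite('pics/inbox.png',np.hstack([r(a,250,350,110,210,400,400),r(b,140,240,120,220,400,400)]))
```

```text
[array([0.5298, 0.2542, 0.011 ]), array([0.4769, 0.2485, 0.011 ])]
```

View pics/inbox.png

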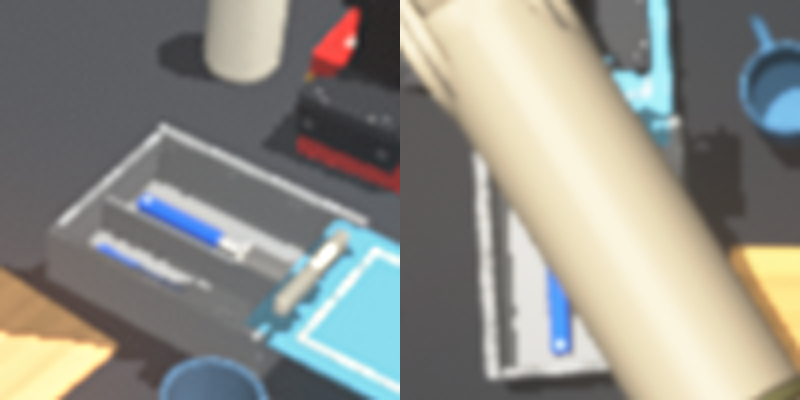

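The spoon lies flat in the empty lane, handle to the front at scene-crop (185,220). The fork is unmoved at (140,262). Now push the cover home.

```bash
python3 -m jog '[[[0,0,-0.25],0,0],[[0,0,-0.5],0,0],[[0,0,-0.65],0,0],[[0,0,-0.71],0,0],[[0,0,-0.71],0,0]]' >/dev/null;python3 -c "from h import *;st()"
python3 -m jog '[[[-0.08,-0.008,0],0,0],[[-0.16,-0.015,0],0,0],[[-0.25,-0.024,0],0,0],[[-0.35,-0.033,0],0,0],[[-0.45,-0.043,0],0,0]]' >/dev/null;python3 -c "from h import *;st()"
python3 -m jog '[[[-0.1,-0.01,0],0,0],[[-0.2,-0.02,0],0,0],[[-0.3,-0.03,0],0,0],[[-0.4,-0.038,0],0,0],[[-0.46,-0.043,0],0,0]]' >/dev/null;python3 -c "from h import *;st()"
```

```text
26.3 [0.7053 0.2353 0.0667] yaw -3.049 F [0.4 1.1 0.2] gap 0.005 0.0 j7 1.04
26.93 [0.6164 0.2276 0.0688] yaw -3.049 F [ 2.   1.8 -0.4] gap 0.006 1.3 j7 0.98
27.55 [0.5243 0.2189 0.0685] yaw -3.049 F [2.6 0.1 0.4] gap 0.006 1.2 j7 0.95
```

```bash
python3 -m jog '[[[-0.05,-0.005,-0.005],0,0],[[-0.09,-0.009,-0.01],0,0],[[-0.11,-0.011,-0.01],0,0],[[-0.11,-0.011,-0.01],0,0]]' >/dev/null;python3 -c "from h import *;st()"
python3 -m jog '[[[-0.01,-0.001,0],0,0],[[-0.02,-0.002,0],0,0]]' >/dev/null;python3 -c "from h import *;st()"
python3 -m jog '[[[-0.01,-0.001,0],0,0],[[-0.02,-0.002,0],0,0]]' >/dev/null;python3 -c "from h import *;st()"
```

```text
28.05 [0.501  0.2156 0.0639] yaw -3.049 F [-0.6  0.4  0. ] gap 0.004 0.0 j7 0.94
28.3 [0.4974 0.2153 0.0639] yaw -3.049 F [ 2.3  0.1 -0.7] gap 0.006 1.0 j7 0.94
28.55 [0.4933 0.215  0.0641] yaw -3.049 F [ 2.3  0.6 -1.3] gap 0.005 1.0 j7 0.94
```

```bash
for i in 1 2 3; do python3 -m jog '[[[-0.01,-0.001,0],0,0],[[-0.01,-0.001,0],0,0]]' >/dev/null;python3 -c "from h import *;st()"; done
```

```text
28.8 [0.4912 0.2148 0.0642] yaw -3.049 F [ 0.3 -0.3 -0.6] gap 0.005 0.4 j7 0.94
29.05 [0.491  0.2148 0.0645] yaw -3.05 F [ 8.2  2.2 -5.7] gap 0.003 4.3 j7 0.94
29.3 [0.4909 0.2147 0.0648] yaw -3.05 F [ 16.8   2.8 -12.4] gap 0.007 8.4 j7 0.94
```

The cover is home: force rose to 17 N with no further travel. Back off, rise and check by the masks.

```bash
python3 -m jog '[[[0.05,0.005,0],0,0],[[0.08,0.008,0.02],0,0],[[0.08,0.008,0.3],0,0],[[0.08,0,0.6],0,0],[[0.08,-0.1,1],0,0]]' >/dev/null
python3 -m jog '[[[-0.1,-0.3,0.2],0,0],[[-0.2,-0.6,0.2],0,0],[[-0.2,-1,0.2],0,0],[[-0.2,-1,0.2],0,0]]' >/dev/null
python3 - <<'E'
from h import *
np.set_printoptions(precision=4,suppress=True)
st();c=camera('top');t=np.load('/tmp/top0.npy',allow_pickle=True).item();s=camera('scene');s0=np.load('/tmp/scene0.npy',allow_pickle=True).item()
for n,im in(('before',t),('after',c)):
    V=im['pixels'][195:212,168:206]; m=((V.max(2).astype(int)-V.min(2)<45)&(V.max(2)>200)).astype(np.uint8)
    N,l,q,ce=cv2.connectedComponentsWithStats(m); i=1+q[1:,4].argmax(); print(n,'bar px',ce[i]+[168,195],q[i,4])
for n,x,y in(('top',t,c),('scene',s0,s)):
    d=(np.abs(x['pixels'].astype(int)-y['pixels']).max(2)>60).astype(np.uint8); N,l,q,ce=cv2.connectedComponentsWithStats(d)
    print(n,'changed',[list(q[i]) for i in range(1,N) if q[i,4]>12])
E
```

```text
30.43 [ 0.4628 -0.0042  0.2852] yaw -3.053 F [ 0.   0.8 -0. ] gap 0.005 0.0 j7 1.6
before bar px [186.5229 203.0784] 153
after bar px [186.5294 204.9216] 153
top changed [[np.int32(160), np.int32(147), np.int32(48), np.int32(5), np.int32(95)], [np.int32(261), np.int32(189), np.int32(6), np.int32(4), np.int32(15)], [np.int32(227), np.int32(190), np.int32(10), np.int32(5), np.int32(26)], [np.int32(269), np.int32(195), np.int32(6), np.int32(25), np.int32(101)], [np.int32(221), np.int32(199), np.int32(51), np.int32(106), np.int32(3652)], [np.int32(172), np.int32(201), np.int32(29), np.int32(3), np.int32(36)], [np.int32(235), np.int32(203), np.int32(24), np.int32(12), np.int32(181)], [np.int32(172), np.int32(204), np.int32(31), np.int32(4), np.int32(47)], [np.int32(266), np.int32(204), np.int32(3), np.int32(7), np.int32(13)], [np.int32(226), np.int32(206), np.int32(2), np.int32(7), np.int32(13)], [np.int32(165), np.int32(210), np.int32(24), np.int32(2), np.int32(24)], [np.int32(332), np.int32(210), np.int32(11), np.int32(10), np.int32(65)], [np.int32(267), np.int32(305), np.int32(16), np.
[... 2401 characters left out ...]
int32(14), np.int32(8), np.int32(74)], [np.int32(266), np.int32(144), np.int32(26), np.int32(23), np.int32(55)], [np.int32(277), np.int32(147), np.int32(17), np.int32(18), np.int32(34)], [np.int32(130), np.int32(149), np.int32(29), np.int32(18), np.int32(211)], [np.int32(287), np.int32(151), np.int32(12), np.int32(14), np.int32(36)], [np.int32(278), np.int32(163), np.int32(8), np.int32(8), np.int32(14)], [np.int32(0), np.int32(166), np.int32(4), np.int32(9), np.int32(20)], [np.int32(317), np.int32(167), np.int32(25), np.int32(29), np.int32(45)], [np.int32(315), np.int32(168), np.int32(21), np.int32(23), np.int32(73)], [np.int32(153), np.int32(217), np.int32(13), np.int32(23), np.int32(135)]]
```

```bash
python3 -c "from cell import sign_off;print(sign_off())"
```

```text
the job is handed in; nothing more can be done
None
```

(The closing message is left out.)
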